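# Press the filler tub's lid shut all round

### The arm

A 7-joint arm with a two-finger parallel gripper is mounted at the origin on the work surface. World frame = base frame: x ahead of the robot, y to its left, z up, the work surface at z = 0. Lengths are in m, angles in rad, forces in N, time in s.
With the tool pointing down it reaches from about 0.35 to 0.9 m from the base axis. Payload 8.1 kg.
Tool frame: the origin (TCP) lies on the centre line of the jaws, within the pads' length; the fingertips stand 17 mm ahead of it and the grasp point (between the pads) lies 2 mm behind it; z points along the fingers, y is the direction in which the jaws open and shut (so a half turn about z gives the same grasp; the last joint's range is limited). The gripper opens to 92 mm and grips with 3 to 60 N. Pads are 19 mm wide; open, the fingers measure 130 mm over their backs; the gripper's body (75 mm by 190 mm) begins 47 mm behind the grasp point.
Start: joints at [1.032, 0.434, 0.025, 1.573, -0.012, 1.134, -0.075], TCP at [0.264, -0.567, 0.244] pointing down, gripper open.
Joint ranges: [-2.62, 2.62], [-0.44, 2.09], [-1.27, 1.32], [0.08, 2.57], [-1.32, 4.46], [0.12, 2], [-2.74, 2.74]. Speed limits (rad/s): [2.22, 2.22, 3.01, 3.01, 3.14, 3.14, 3.14].

### API

Orientations are given as a rotation vector (axis times angle).
In Python, from cell import arm gives the robot as it stands.
- The arm moves only by the shell command python3 -m creep 'ROWS' [FORCE]. ROWS is JSON, a list that holds one entry, the list of rows, each a list of 7 numbers: the shift along the world's x, y, z in cm, then the turn, a rotation vector about the world's x, y, z in degrees, then the opening, from -1 (shut) to 1 (fully open), so that 0 is half open. In form: [[[tx, ty, tz, ax, ay, az, jaw], ...]]. A call has 1 to 5 rows; each row is the pose to reach, as a shift and turn from the pose commanded when the call began; what a row does not reach only later rows make up. A row lasts 1/10 s, in which the tool goes at most 50 mm and 8.59 degrees, less where a joint would pass 70% of its speed; a pose out of reach is approached as far as the arm can. A call with a gripper value outside its range is refused whole. The fingers move at their own pace and stop on an object; FORCE is the grip in N (left out, the last holds). Time passes only in rows, so rows that repeat a pose let the fingers close. It gives the time, the measured TCP pose, the force and the opening at its end, in the units of the state.
- arm.observe(): the state, without advancing time (a new reading comes with each control period).
- arm.get_image(name): name is "scene" or "top"; returns the picture (384x512x3 uint8, red, green, blue); there is no depth.
- arm.camera_model(name): a dict with "vfov" (degrees; the focal length in pixels is half the picture's height over the tangent of half this angle, whatever the lens; pixels are square), "cx", "cy" (the principal point, pixels), "cam_to_world" (4x4, takes a point from camera to world coordinates). Camera axes: x right, y down, z forward; pixel columns grow to the right and rows downward; lengths in m; the calibration is good to about 2 mm. A picture is of the moment at which its call begins. camera_model takes no time and is no camera call.
- arm.sign_off(): hands the job in, once; it reports no verdict.
The state is a dict: "clock": time; "joints": joint angles; "dq": joint speeds; "joint_efforts": joint torques, N m; "position": TCP position; "ee_rot": TCP orientation; "force": force on the tool from outside, world axes, zero at the start; "ft_torque": the same for the moment, N m; "width": opening from 0.0 (shut) to 1.0 (fully open).
Only numpy, scipy, OpenCV 4.12 (cv2) and the standard library are available. Lean on these libraries where they do the work, as an engineer would, in place of code of your own. Each camera call takes 0.05 s, during which the arm holds its last target.

### The job

The lid of the light grey filler tub is only laid on: go round its rim with the fingertips and press it down, one side after another, until all four sides have clicked shut. Do not lift, tip or shove the tub, leave the tin, the scraper and the brush around it alone, and finish with the hand clear.

Things in the scene. Friction and masses are not known exactly. Their poses are not given: they have to be found in the camera images.
- tub: light grey plastic filler tub, 0.6 to 1.3 kg, loose on the bench. Origin: centre of its underside; z up, x from near to far long side, y along its length. Its push-on lid of the same grey (156 mm in x, 208 mm in y) lies on it, flat middle 89 mm above the bench, with a raised 14 mm wide rim all round (top at 94 mm when shut), slit into 4 side sections: 2 long ones (207 mm, with the corners), 2 short ones (103 mm) between.
- rim_far (a point): middle of the top of the raised rim of the lid's section on the long side away from the robot (tub +x side); moves with the section: about 100 mm above the bench when loose, 94 mm when shut, then 71 mm from the tub's centre line. Its frame's x axis points outward from the tub.
- rim_left (a point): middle of the top of the raised rim of the lid's section on the left short side (tub +y side); moves with the section: about 100 mm above the bench when loose, 94 mm when shut, then 97 mm from the tub's centre line. Its frame's x axis points outward from the tub.
- rim_near (a point): middle of the top of the raised rim of the lid's section on the long side near the robot (tub -x side); moves with the section: about 100 mm above the bench when loose, 94 mm when shut, then 71 mm from the tub's centre line. Its frame's x axis points outward from the tub.
- rim_right (a point): middle of the top of the raised rim of the lid's section on the right short side (tub -y side); moves with the section: about 100 mm above the bench when loose, 94 mm when shut, then 97 mm from the tub's centre line. Its frame's x axis points outward from the tub.
- side_far (a joint): lid section at the long side away from the robot (tub +x side): its hinge angle (rad) about the seam with the lid's middle. 0 = loose, outer edge about 8 mm up; 0.32 = shut, rim level. Some 10 N down on the rim takes it past the snap (near 0.2), then it pulls itself down to 0.32 and stays; let go earlier it springs back to 0.
- side_left (a joint): lid section at the left short side (tub +y side): its hinge angle (rad) about the seam with the lid's middle. 0 = loose, outer edge about 8 mm up; 0.32 = shut, rim level. Some 10 N down on the rim takes it past the snap (near 0.2), then it pulls itself down to 0.32 and stays; let go earlier it springs back to 0.
- side_near (a joint): lid section at the long side near the robot (tub -x side): its hinge angle (rad) about the seam with the lid's middle. 0 = loose, outer edge about 8 mm up; 0.32 = shut, rim level. Some 10 N down on the rim takes it past the snap (near 0.2), then it pulls itself down to 0.32 and stays; let go earlier it springs back to 0.
- side_right (a joint): lid section at the right short side (tub -y side): its hinge angle (rad) about the seam with the lid's middle. 0 = loose, outer edge about 8 mm up; 0.32 = shut, rim level. Some 10 N down on the rim takes it past the snap (near 0.2), then it pulls itself down to 0.32 and stays; let go earlier it springs back to 0.
- tin: closed steel quart tin with a paper band, 110 mm across, 121 mm high, upright beside the tub; origin at the centre of its underside. Bystander.
- scraper: grey steel scraper lying flat beside the tub, about 205 mm long, 74 mm wide blade, 17 mm high handle; origin in mid-length on its underside, x towards the blade. Bystander.
- brush: black flat paint brush lying beyond the tub, about 225 mm long, 60 mm wide, 17 mm high; origin in mid-length on its underside, x towards the bristles. Bystander.

How it is judged:
By the outcome, as a careful person would: the job done as asked, in the order asked, and still so for the second after the job is handed in, with the robot touching nothing.
It also fails if it takes over 43 s, if anything falls off the work surface, if the arm or the gripper's body presses on something with over 40 N, if the wrist force passes 120 N, or if a joint passes its speed limit or range.

## Working session

There is one attempt and no reset: what is moved stays moved. The work goes in short steps, Python scripts to look and compute and a shell command to move; the robot and the scene stay as the last step left them, time stands still between calls to the robot, and variables do not carry over. Pictures are saved under pics/ and viewed, and the job is handed in when it is done.

```bash
mkdir -p pics; ls; python3 - <<'E'
from cell import arm
import cv2,json
s=arm.observe();print(s)
for n in("scene","top"):
    im=arm.get_image(n);cv2.imwrite(f"pics/{n}0.png",im[:,:,::-1]);print(n,arm.camera_model(n))
E
```

```text
pics
{'clock': 0.0, 'joints': array([ 1.0323717 ,  0.43521927,  0.02499604,  1.57410519, -0.01159809,
        1.13397855, -0.07512613]), 'dq': array([-0.00131833,  0.00062671, -0.0008328 ,  0.00213944,  0.00033473,
       -0.00060402,  0.00031373]), 'joint_efforts': array([ 1.12984999e-03, -6.67850661e+01,  9.85504277e-01, -3.14458001e+01,
       -6.05729758e-02,  4.28267370e-02,  1.73773769e-04]), 'position': array([ 0.2635827 , -0.56616794,  0.24294439]), 'ee_rot': array([-3.06588365e+00, -6.78686851e-01,  7.64207830e-04]), 'force': array([0.46828507, 0.09154361, 0.26051567]), 'ft_torque': array([-0.01643624,  0.04088501,  0.05387581]), 'width': 1.0047908388733027}
scene {'vfov': 47.14404510834191, 'cx': 255.85687535619329, 'cy': 192.37199740863244, 'cam_to_world': array([[ 0.74855228,  0.39065692, -0.53577668,  1.16299744],
       [ 0.66305973, -0.44662643,  0.60073008, -0.60608695],
       [-0.00461266, -0.80492981, -0.59335211,  0.70744485],
       [ 0.        ,  0.        ,  0.        ,  1.        ]])}
top {'vfov': 48.45758797387144, 'cx': 250.94458979426224, 'cy': 198.9511737916809, 'cam_to_world': array([[ 0.00694348, -0.9981677 ,  0.06010856,  0.53155773],
       [-0.99986919, -0.00780829, -0.01416457,  0.04675951],
       [ 0.01460796, -0.06000235, -0.99809134,  1.11159199],
       [ 0.        ,  0.        ,  0.        ,  1.        ]])}
```

View pics/scene0.png

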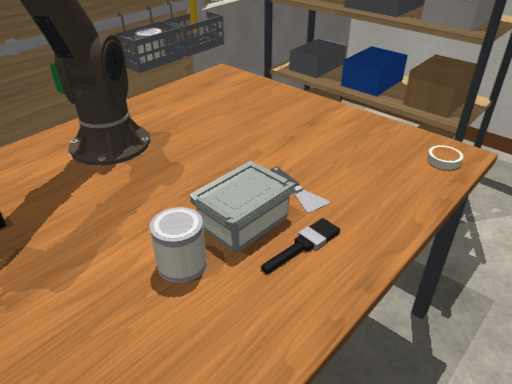

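View pics/top0.png

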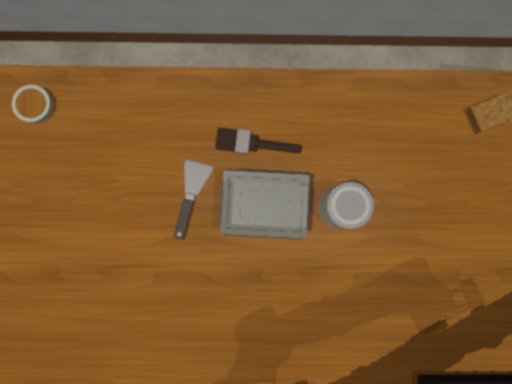

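Top view: the tub lid spans about (222,170)–(310,239), the tin is at (348,205) close to the tub's right end, the scraper is at (193,200) and the brush at (258,142). I'll zoom in to get the corners.

```bash
python3 - <<'E'
import cv2
a=cv2.imread("pics/top0.png")[120:260,160:390];cv2.imwrite("pics/topz.png",cv2.resize(a,None,fx=3.4,fy=3.4,interpolation=cv2.INTER_CUBIC))
a=cv2.imread("pics/scene0.png")[150:285,140:350];cv2.imwrite("pics/scenez.png",cv2.resize(a,None,fx=3.8,fy=3.8,interpolation=cv2.INTER_CUBIC))
E
```

```text
(no output)
```

View pics/topz.png

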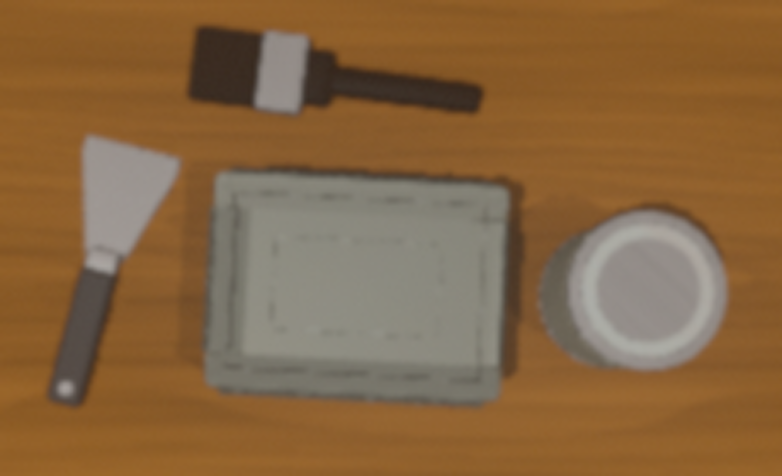

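View pics/scenez.png

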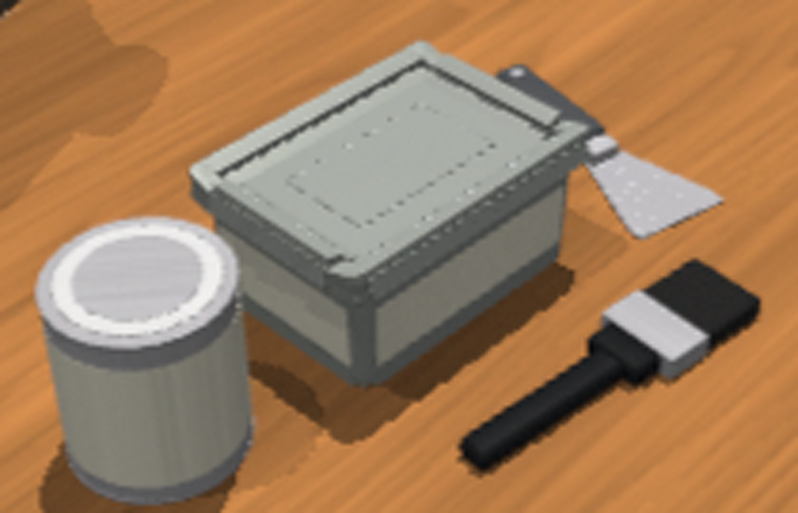

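```bash
cat > h.py <<'E'
from cell import arm
import numpy as np
def ray(n,u,v,z):
    m=arm.camera_model(n);f=192/np.tan(np.radians(m["vfov"]/2));T=m["cam_to_world"]
    d=T[:3,:3]@np.array([(u-m["cx"])/f,(v-m["cy"])/f,1]);o=T[:3,3]
    return o+d*(z-o[2])/d[2]
def proj(n,p):
    m=arm.camera_model(n);f=192/np.tan(np.radians(m["vfov"]/2));T=m["cam_to_world"]
    c=T[:3,:3].T@(np.array(p)-T[:3,3]);return f*c[0]/c[2]+m["cx"],f*c[1]/c[2]+m["cy"]
E
python3 - <<'E'
from h import *
np.set_printoptions(precision=4,suppress=True)
P={}
for n,s,o,pts in(("top",3.4,(160,120),[(216,172),(512,186),(498,403),(207,388)]),("scene",3.8,(140,150),[(600,128),(350,275),(192,178),(422,42)])):
    q=np.array([ray(n,(u+.5)/s-.5+o[0],(v+.5)/s-.5+o[1],.098)[:2] for u,v in pts])
    c=q.mean(0);e=q[0]+q[3]-q[1]-q[2];yaw=np.degrees(np.arctan2(-e[0],e[1]))
    e2=q[0]+q[1]-q[2]-q[3];yaw2=np.degrees(np.arctan2(e2[1],e2[0]))
    print(n,q.tolist(),"c",c,"len",np.linalg.norm(e)/2,np.linalg.norm(e2)/2,yaw,yaw2)
    if n=="top":
        print("tin",ray(n,(646+.5)/s-.5+160,(290+.5)/s-.5+120,.121))
        for t in[(470,98),(200,60),(82,140),(178,160),(65,400)]: print(t,ray(n,(t[0]+.5)/s-.5+160,(t[1]+.5)/s-.5+120,.01))
E
```

```text
top [[0.6607667757719933, 0.09915762116183638], [0.6526889797120943, -0.10913443674682691], [0.5004292495730617, -0.0991331889302258], [0.509514632376217, 0.1037754739259023]] c [ 0.5808 -0.0013] len 0.20577937667935114 0.1519318724613087 -2.3900912419487135 -2.7576051546506233
tin [ 0.579  -0.1976  0.121 ]
(470, 98) [ 0.7308 -0.0905  0.01  ]
(200, 60) [0.7582 0.1169 0.01  ]
(82, 140) [0.6956 0.2062 0.01  ]
(178, 160) [0.6809 0.1328 0.01  ]
(65, 400) [0.4979 0.2157 0.01  ]
scene [[0.6636628122663382, 0.10417159171207402], [0.6446827982998432, -0.1030129349130603], [0.5091507496424185, -0.10081979526348639], [0.5110092050275176, 0.10554477310282084]] c [0.5821 0.0015] len 0.20703689029564132 0.1441038609043072 -2.8846571714295837 -0.7090037618759133
```

Both views agree on the tub: centre about (0.581, 0.000), yaw about -2.5°, lid 206 × 152 mm measured against 208 × 156 mm given. The tin's edge is about 39 mm off the right side. I'll go round with closed fingers in the order right, far, left, near.

```bash
python3 -m creep '[[[2.5,3.7,0,0,0,-6,-1],[5,7.5,0,0,0,-12,-1],[7.5,11.2,0,0,0,-18,-1],[10,15,0,0,0,-24,-1],[12.5,18.7,0,0,0,-27.4,-1]]]' 10
```

```text
clock: 0.6
position: [0.3894, -0.3778, 0.2435]
ee_rot: [-3.14, 0.073, 0.001]
force: [1.2, 0.2, 0.1]
width: 0.617
```

```bash
python3 -m creep '[[[3.5,5.6,0,0,0,0,-1],[7.2,11.2,0,0,0,0,-1],[11.2,16.8,0,0,0,0,-1],[15,22.4,-1,0,0,0,-1],[18.8,26,-3,0,0,0,-1]]]' 
python3 -m creep '[[[0,2.1,-2,0,0,0,-1],[0,2.1,-4.5,0,0,0,-1],[0,2.1,-6.0,0,0,0,-1],[0,2.1,-6.5,0,0,0,-1],[0,2.1,-6.5,0,0,0,-1]]]'
python3 - <<'E'
from h import *
import cv2
for n in("scene","top"):
    im=arm.get_image(n)[:,:,::-1];a=im[120:285,140:350] if n=="scene" else im[100:260,160:390]
    cv2.imwrite(f"pics/{n}1.png",cv2.resize(a,None,fx=3.4,fy=3.4,interpolation=cv2.INTER_CUBIC))
s=arm.observe();print(s["position"],s["force"])
E
```

```text
clock: 1.1
position: [0.5316, -0.1735, 0.2297]
ee_rot: [3.141, -0.066, 0.002]
force: [-0.1, -0.8, -0.4]
width: 0.186
clock: 1.6
position: [0.53, -0.1545, 0.1636]
ee_rot: [-3.141, 0.067, 0.003]
force: [0.7, 0.2, 0.3]
width: 0.005
[ 0.53092565 -0.15481457  0.16487445] [-0.40603171  0.4531452  -0.32862287]
```

```bash
python3 -m creep '[[[2.3,2.9,0,0,0,0,-1],[4.6,5.8,0,0,0,0,-1],[4.6,5.8,-1.5,0,0,0,-1],[4.6,5.8,-3,0,0,0,-1],[4.6,5.8,-3,0,0,0,-1]]]'
python3 - <<'E'
from h import *
import cv2
for n in("scene","top"):
    im=arm.get_image(n)[:,:,::-1];a=im[120:285,140:350] if n=="scene" else im[100:260,160:390]
    cv2.imwrite(f"pics/{n}2.png",cv2.resize(a,None,fx=3.4,fy=3.4,interpolation=cv2.INTER_CUBIC))
s=arm.observe();print(s["position"],s["force"])
E
```

```text
clock: 2.2
position: [0.5759, -0.0964, 0.1334]
ee_rot: [-3.141, 0.067, 0.003]
force: [-0.1, 0.6, -0.4]
width: 0.004
[ 0.57683172 -0.09688165  0.13503324] [ 0.16414347 -0.14298244  0.026631  ]
```

View pics/scene2.png

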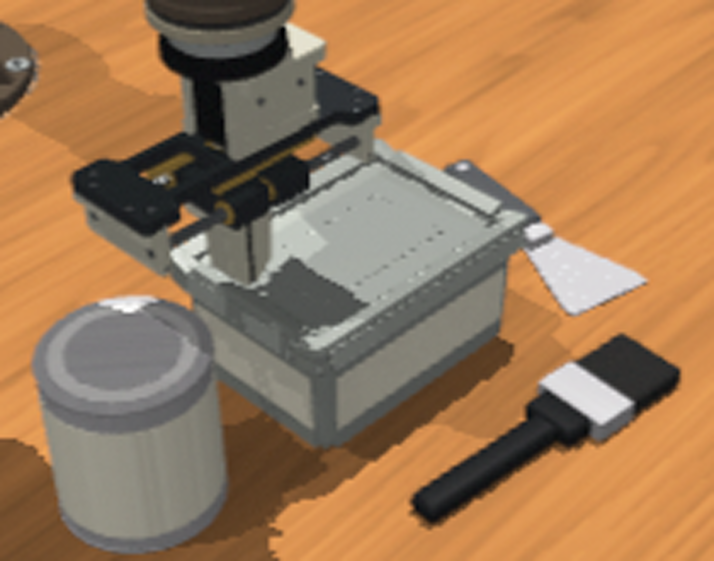

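The closed fingertips (about (245,280) in the crop) stand over the middle of the right rim, and the hand is clear of the tin. Pressing now.

```bash
python3 -m creep '[[[0,0,-1.2,0,0,0,-1],[0,0,-1.5,0,0,0,-1],[0,0,-1.7,0,0,0,-1],[0,0,-1.9,0,0,0,-1],[0,0,-1.9,0,0,0,-1]]]'
```

```text
clock: 2.8
position: [0.5766, -0.0976, 0.1156]
ee_rot: [3.14, -0.068, 0.001]
force: [0.2, -2.0, 4.0]
width: 0.004
```

Contact at TCP z of about 0.116, as expected. Continuing in small steps.

```bash
python3 -m creep '[[[0,0,-0.1,0,0,0,-1],[0,0,-0.2,0,0,0,-1],[0,0,-0.3,0,0,0,-1]]]'; python3 -m creep '[[[0,0,-0.1,0,0,0,-1],[0,0,-0.2,0,0,0,-1],[0,0,-0.2,0,0,0,-1]]]'
```

```text
clock: 3.1
position: [0.5768, -0.0973, 0.1126]
ee_rot: [3.14, -0.068, 0.001]
force: [1.1, -1.8, 2.3]
width: 0.006
clock: 3.4
position: [0.5768, -0.0967, 0.1109]
ee_rot: [3.141, -0.067, 0.001]
force: [-2.0, -1.9, 9.3]
width: 0.004
```

```bash
python3 -m creep '[[[0,0,-0.1,0,0,0,-1],[0,0,-0.1,0,0,0,-1]]]'; python3 -m creep '[[[0,0,0.5,0,0,0,-1],[0,0,2.5,0,0,0,-1],[0,0,3.5,0,0,0,-1]]]'
python3 - <<'E'
from h import *
import cv2
for n in("scene","top"):
    im=arm.get_image(n)[:,:,::-1];a=im[120:285,140:350] if n=="scene" else im[100:260,160:390]
    cv2.imwrite(f"pics/{n}3.png",cv2.resize(a,None,fx=3.4,fy=3.4,interpolation=cv2.INTER_CUBIC))
s=arm.observe();print(s["position"],s["force"])
E
```

```text
clock: 3.6
position: [0.5769, -0.0967, 0.1106]
ee_rot: [3.141, -0.067, 0.002]
force: [-6.2, -2.6, 17.4]
width: 0.006
clock: 3.9
position: [0.5769, -0.0959, 0.1451]
ee_rot: [-3.14, 0.066, -0.001]
force: [0.2, -0.4, 0.1]
width: 0.005
[ 0.57750039 -0.09617492  0.14540189] [ 0.3176479  -0.8996993   0.31688398]
```

View pics/scene3.png

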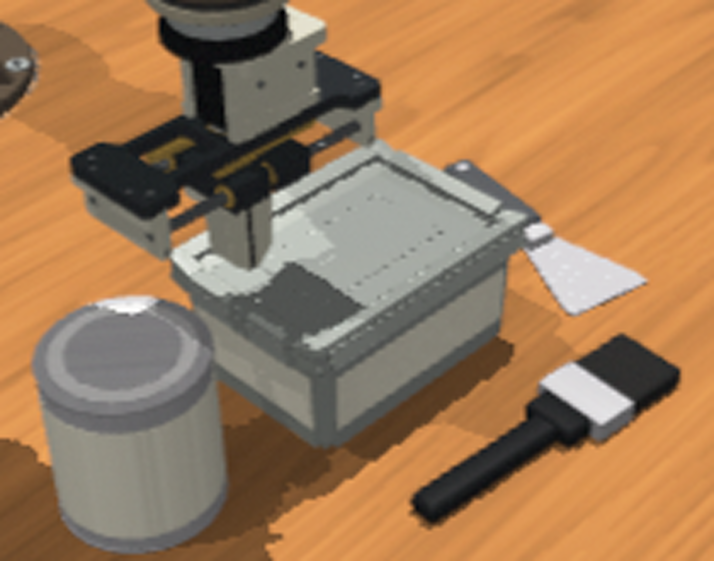

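The right section now sits level, and the force fell at the snap and then rose to 17 N against the stop at tip height 93.5 mm. The tub corner is still at (322,445), so it hasn't moved. Far side next.

```bash
python3 -m creep '[[[2.5,3.1,0,0,0,0,-1],[5,6.2,0,0,0,0,-1],[7.5,9.3,0,0,0,0,-1],[7.5,9.3,-1.2,0,0,0,-1],[7.5,9.3,-2.5,0,0,0,-1]]]';python3 -m creep '[[[0,0,-0.1,0,0,0,-1],[0,0,-0.1,0,0,0,-1]]]'
```

```text
clock: 4.5
position: [0.6517, -0.0021, 0.1178]
ee_rot: [-3.141, 0.063, 0.0]
force: [5.5, 3.8, 9.5]
width: 0.007
clock: 4.7
position: [0.6505, -0.0044, 0.1174]
ee_rot: [3.141, -0.069, -0.003]
force: [-1.4, 1.1, 2.8]
width: 0.004
```

```bash
python3 -m creep '[[[0,0,-0.1,0,0,0,-1],[0,0,-0.2,0,0,0,-1],[0,0,-0.2,0,0,0,-1]]]'; python3 -m creep '[[[0,0,-0.1,0,0,0,-1],[0,0,-0.2,0,0,0,-1],[0,0,-0.2,0,0,0,-1]]]';python3 -m creep '[[[0,0,-0.1,0,0,0,-1],[0,0,-0.2,0,0,0,-1],[0,0,-0.2,0,0,0,-1]]]'
```

```text
clock: 5.0
position: [0.6512, -0.0044, 0.1163]
ee_rot: [3.14, -0.068, -0.0]
force: [-1.0, 0.1, 2.8]
width: 0.003
clock: 5.3
position: [0.6519, -0.0042, 0.1142]
ee_rot: [3.14, -0.068, 0.001]
force: [-0.0, -0.6, 2.3]
width: 0.01
clock: 5.6
position: [0.6511, -0.0031, 0.1116]
ee_rot: [-3.141, 0.066, 0.002]
force: [-0.2, 0.0, -0.3]
width: 0.006
```

```bash
python3 -m creep '[[[0,0,-0.1,0,0,0,-1],[0,0,-0.1,0,0,0,-1]]]'; python3 -m creep '[[[0,0,-0.1,0,0,0,-1],[0,0,-0.1,0,0,0,-1]]]'
```

```text
clock: 5.8
position: [0.6512, -0.003, 0.1112]
ee_rot: [-3.141, 0.066, 0.001]
force: [-1.3, 0.1, 4.2]
width: 0.001
clock: 6.0
position: [0.6513, -0.003, 0.1109]
ee_rot: [-3.14, 0.066, 0.0]
force: [-3.9, -0.5, 9.8]
width: 0.006
```

```bash
python3 -m creep '[[[0,0,-0.1,0,0,0,-1],[0,0,-0.1,0,0,0,-1]]]'; python3 -m creep '[[[0,0,0.5,0,0,0,-1],[0,0,2.5,0,0,0,-1],[0,0,3.7,0,0,0,-1]]]'
python3 - <<'E'
from h import *
import cv2
for n in("scene","top"):
    im=arm.get_image(n)[:,:,::-1];a=im[120:285,140:350] if n=="scene" else im[100:260,160:390]
    cv2.imwrite(f"pics/{n}4.png",cv2.resize(a,None,fx=3.4,fy=3.4,interpolation=cv2.INTER_CUBIC))
s=arm.observe();print(s["position"],s["force"])
E
```

```text
clock: 6.2
position: [0.6514, -0.003, 0.1106]
ee_rot: [-3.141, 0.066, -0.0]
force: [-5.5, 0.7, 16.0]
width: 0.006
clock: 6.5
position: [0.6517, -0.0033, 0.147]
ee_rot: [-3.141, 0.066, -0.001]
force: [-0.3, -0.8, 0.4]
width: 0.004
[ 0.6526896  -0.00330165  0.14792359] [ 0.55588117  0.72746779 -0.05597244]
```

View pics/scene4.png

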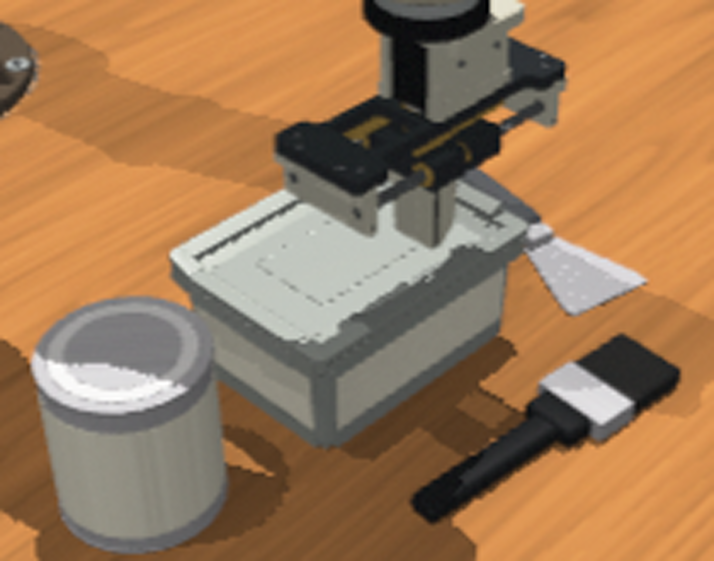

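The far and right rims both look level, and the tub corner at (322,445) is unchanged. Left side next.

```bash
python3 -m creep '[[[-2.2,3.3,0,0,0,0,-1],[-4.4,6.7,0,0,0,0,-1],[-6.6,10,0,0,0,0,-1],[-6.6,10,-0.5,0,0,0,-1],[-6.6,10,-1.5,0,0,0,-1]]]';python3 -m creep '[[[0,0,-0.6,0,0,0,-1],[0,0,-1,0,0,0,-1],[0,0,-1.2,0,0,0,-1],[0,0,-1.4,0,0,0,-1]]]'
```

```text
clock: 7.1
position: [0.5854, 0.0976, 0.131]
ee_rot: [-3.141, 0.063, -0.001]
force: [0.0, -0.4, 0.3]
width: 0.006
clock: 7.5
position: [0.5857, 0.0959, 0.117]
ee_rot: [3.141, -0.068, -0.001]
force: [-1.0, 0.5, 4.2]
width: 0.009
```

```bash
python3 -m creep '[[[0,0,-0.1,0,0,0,-1],[0,0,-0.2,0,0,0,-1],[0,0,-0.2,0,0,0,-1]]]'; python3 -m creep '[[[0,0,-0.1,0,0,0,-1],[0,0,-0.2,0,0,0,-1],[0,0,-0.2,0,0,0,-1]]]';python3 -m creep '[[[0,0,-0.1,0,0,0,-1],[0,0,-0.2,0,0,0,-1],[0,0,-0.2,0,0,0,-1]]]'
```

```text
clock: 7.8
position: [0.5857, 0.0967, 0.1156]
ee_rot: [-3.14, 0.067, -0.001]
force: [-2.6, 0.3, 2.9]
width: 0.006
clock: 8.1
position: [0.5858, 0.0969, 0.1134]
ee_rot: [-3.14, 0.066, -0.001]
force: [-0.1, 0.2, 0.3]
width: 0.006
clock: 8.4
position: [0.5859, 0.0966, 0.1112]
ee_rot: [-3.141, 0.067, -0.001]
force: [-0.5, 1.2, 2.7]
width: 0.006
```

```bash
python3 -m creep '[[[0,0,-0.1,0,0,0,-1],[0,0,-0.2,0,0,0,-1],[0,0,-0.2,0,0,0,-1]]]'; python3 -m creep '[[[0,0,-0.1,0,0,0,-1],[0,0,-0.1,0,0,0,-1]]]'; python3 -m creep '[[[0,0,0.5,0,0,0,-1],[0,0,2.5,0,0,0,-1],[0,0,3.7,0,0,0,-1]]]'
python3 - <<'E'
from h import *
import cv2
for n in("scene","top"):
    im=arm.get_image(n)[:,:,::-1];a=im[120:285,140:350] if n=="scene" else im[100:260,160:390]
    cv2.imwrite(f"pics/{n}5.png",cv2.resize(a,None,fx=3.4,fy=3.4,interpolation=cv2.INTER_CUBIC))
s=arm.observe();print(s["position"],s["force"])
E
```

```text
clock: 8.7
position: [0.5859, 0.0967, 0.1106]
ee_rot: [-3.141, 0.067, -0.002]
force: [-4.5, 0.9, 16.2]
width: 0.006
clock: 8.9
position: [0.586, 0.0967, 0.1104]
ee_rot: [-3.14, 0.067, -0.003]
force: [-6.3, 1.0, 24.7]
width: 0.003
clock: 9.2
position: [0.5857, 0.096, 0.1459]
ee_rot: [3.14, -0.067, 0.0]
force: [0.5, 0.8, 0.4]
width: 0.006
[0.58661658 0.09640558 0.14669533] [-0.11615918  0.00248769 -0.36846521]
```

View pics/scene5.png

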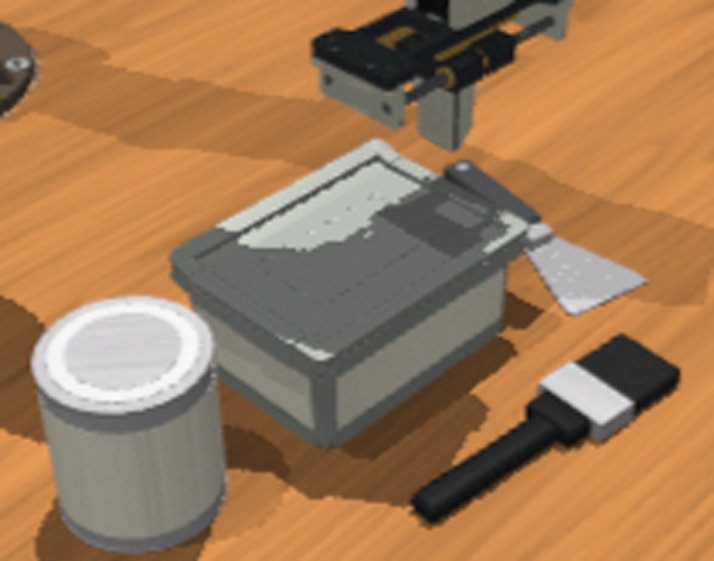

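The left rim is down: the force dropped at the snap, then reached 25 N against the stop. Near side next.

```bash
python3 -m creep '[[[-2.5,-3.1,0,0,0,0,-1],[-5,-6.2,0,0,0,0,-1],[-7.5,-9.3,0,0,0,0,-1],[-7.5,-9.3,-0.5,0,0,0,-1],[-7.5,-9.3,-1.5,0,0,0,-1]]]';python3 -m creep '[[[0,0,-0.6,0,0,0,-1],[0,0,-1,0,0,0,-1],[0,0,-1.2,0,0,0,-1],[0,0,-1.4,0,0,0,-1]]]'
```

```text
clock: 9.8
position: [0.5107, 0.0028, 0.13]
ee_rot: [3.141, -0.07, 0.002]
force: [0.7, -0.3, -1.0]
width: 0.004
clock: 10.2
position: [0.5096, 0.0046, 0.1158]
ee_rot: [-3.141, 0.064, 0.004]
force: [-8.2, 2.4, 11.0]
width: 0.006
```

```bash
python3 -m creep '[[[0,0,-0.1,0,0,0,-1],[0,0,-0.2,0,0,0,-1],[0,0,-0.2,0,0,0,-1]]]'; python3 -m creep '[[[0,0,-0.1,0,0,0,-1],[0,0,-0.2,0,0,0,-1],[0,0,-0.2,0,0,0,-1]]]';python3 -m creep '[[[0,0,-0.1,0,0,0,-1],[0,0,-0.2,0,0,0,-1],[0,0,-0.2,0,0,0,-1]]]'
```

```text
clock: 10.5
position: [0.5103, 0.0042, 0.114]
ee_rot: [-3.141, 0.065, 0.001]
force: [0.2, 0.5, -0.5]
width: 0.005
clock: 10.8
position: [0.5109, 0.0035, 0.112]
ee_rot: [3.141, -0.067, 0.001]
force: [0.1, -0.7, 0.5]
width: 0.006
clock: 11.1
position: [0.511, 0.0034, 0.1108]
ee_rot: [3.141, -0.067, 0.001]
force: [-2.6, -0.3, 10.7]
width: 0.006
```

```bash
python3 -m creep '[[[0,0,-0.1,0,0,0,-1],[0,0,-0.1,0,0,0,-1]]]'; python3 -m creep '[[[0,0,0.5,0,0,0,-1],[0,0,2.5,0,0,0,-1],[0,0,6,0,0,0,-1],[0,0,10,0,0,0,-1],[0,0,12,0,0,0,-1]]]'; python3 -m creep '[[[-3,-4,0,0,0,0,-1],[-6,-8,0,0,0,0,-1],[-9,-12,0,0,0,0,-1],[-12,-16,0,0,0,0,-1],[-12,-20,0,0,0,0,-1]]]';python3 -m creep '[[[0,-4,0,0,0,0,-1],[0,-8,0,0,0,0,-1],[0,-12,0,0,0,0,-1],[0,-12,0,0,0,0,-1]]]'
python3 - <<'E'
from h import *
import cv2
for n in("scene","top"):
    im=arm.get_image(n)[:,:,::-1];cv2.imwrite(f"pics/{n}6f.png",im);a=im[120:285,140:350] if n=="scene" else im[100:260,160:390]
    cv2.imwrite(f"pics/{n}6.png",cv2.resize(a,None,fx=3.4,fy=3.4,interpolation=cv2.INTER_CUBIC))
s=arm.observe();print(s["position"],s["force"])
E
```

```text
clock: 11.3
position: [0.5109, 0.0034, 0.1105]
ee_rot: [3.141, -0.067, 0.002]
force: [-6.0, -0.4, 19.7]
width: 0.008
clock: 11.8
position: [0.5118, 0.0035, 0.2323]
ee_rot: [-3.14, 0.067, -0.006]
force: [1.7, 0.5, 0.1]
width: 0.003
clock: 12.3
position: [0.3866, -0.1979, 0.2292]
ee_rot: [-3.141, 0.069, 0.002]
force: [1.6, 0.1, 0.1]
width: 0.005
clock: 12.7
position: [0.3894, -0.3222, 0.2292]
ee_rot: [3.137, -0.077, 0.0]
force: [-0.9, 0.5, -0.3]
width: 0.007
[ 0.39017526 -0.31715089  0.22883761] [ 0.01232489  0.54395745 -0.36822033]
```

View pics/scene6.png

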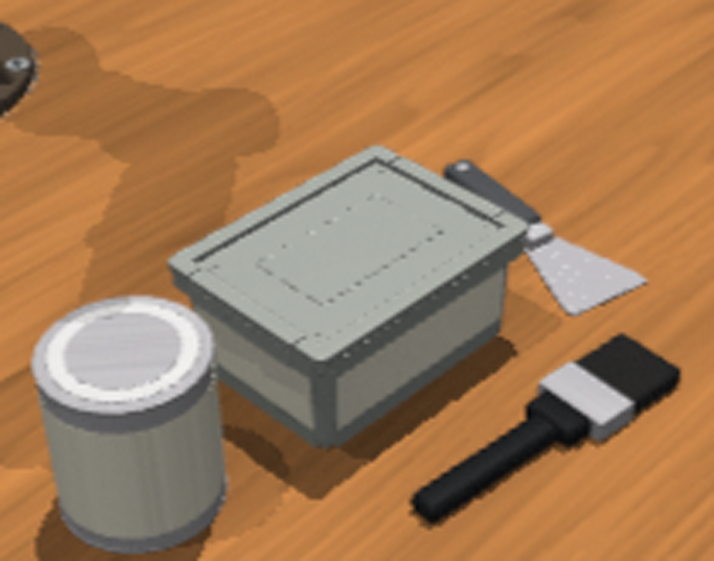

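View pics/top6.png

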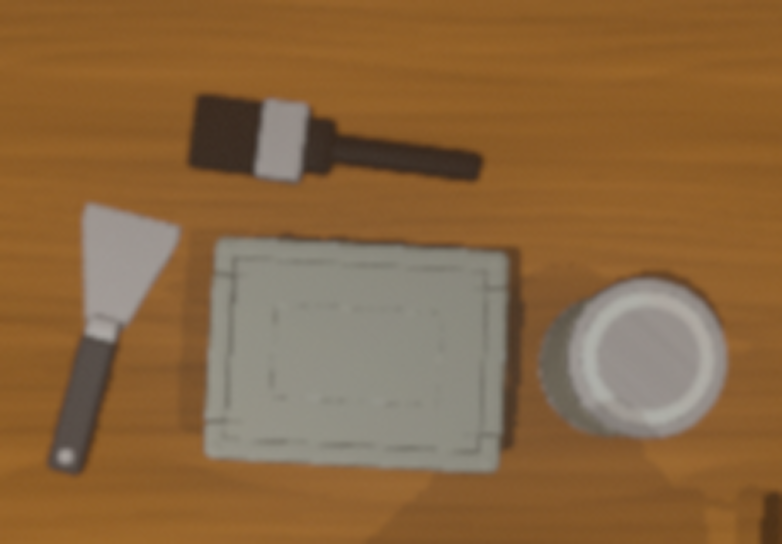

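Both views show the lid rim evenly flat, with corners in the top crop at (216,238), (508,250), (498,470) and (206,456). The tub, tin, scraper and brush are where they were. As a last numeric check, I'll compare before and after pictures and the corners against the expected shut height.

```bash
python3 - <<'E'
from h import *
import cv2
a=cv2.imread("pics/top0.png",0);b=cv2.imread("pics/top6f.png",0)
for n,(x0,y0,x1,y1) in dict(brush=(210,120,305,158),scraper=(172,155,215,242),tin=(320,178,378,232),tub=(215,165,314,244)).items():
    w=cv2.createHanningWindow((x1-x0,y1-y0),cv2.CV_32F)
    print(n,cv2.phaseCorrelate(np.float32(a[y0:y1,x0:x1]),np.float32(b[y0:y1,x0:x1]),w))
c=np.array([.5815,0.]);t=np.radians(-2.5);R=np.array([[np.cos(t),-np.sin(t)],[np.sin(t),np.cos(t)]])
S=cv2.cvtColor(cv2.imread("pics/scene6f.png"),cv2.COLOR_BGR2RGB)
for x,y in((78,104),(78,-104),(-78,-104),(-78,104)):
    p=c+R@np.array([x,y])/1000
    f=lambda n,z,o,s:tuple(np.round((np.array(proj(n,[*p,z]))-o)*s))
    print((x,y),"scene6 shut",f("scene",.094,(140,120),3.4),"loose",f("scene",.102,(140,120),3.4),"top6",f("top",.094,(160,100),3.4))
E
```

```text
brush ((-0.040714880960145194, 0.05333473114463061), 0.8832267900307973)
scraper ((0.5036290302134567, 0.039957406930987815), 0.8259191595477823)
tin ((-0.03419144068440261, 0.1733199780663952), 0.8228423636636616)
tub ((0.11615932736313539, 0.04031253633895915), 0.673068766117096)
(78, 104) scene6 shut (np.float64(532.0), np.float64(222.0)) loose (np.float64(533.0), np.float64(213.0)) top6 (np.float64(213.0), np.float64(235.0))
(78, -104) scene6 shut (np.float64(319.0), np.float64(362.0)) loose (np.float64(319.0), np.float64(352.0)) top6 (np.float64(507.0), np.float64(250.0))
(-78, -104) scene6 shut (np.float64(162.0), np.float64(259.0)) loose (np.float64(160.0), np.float64(249.0)) top6 (np.float64(498.0), np.float64(472.0))
(-78, 104) scene6 shut (np.float64(375.0), np.float64(140.0)) loose (np.float64(375.0), np.float64(132.0)) top6 (np.float64(201.0), np.float64(457.0))
```

```bash
python3 -c "
from cell import arm
print(arm.sign_off())"
```

```text
the job is handed in; nothing more can be done
None
```

I pressed the lid shut with the closed fingertips, in the order right, far, left, near, then drew the hand clear and handed in at about 12.8 s.

- **Sides:** the right, far and left sides resisted with only a few newtons in the readings and the near side with about 11 N. Each time the force then fell, and rose to 16–25 N against the stop with the fingertips about 93.5 mm above the bench. The far side read only about 3 N before it gave, after 9.5 N on first touching down, so its snap shows less clearly in the forces. The pictures do show it level.
- **Last pictures:** the rim is flat all round, and the lid corners lie within about 2 px of where a shut lid should appear, not a loose one.
- **Surroundings:** comparing before and after pictures, the tub, tin and brush shifted by less than 0.2 px. The scraper comparison gave 0.5 px (about 1 mm), which disagrees slightly. Its outline is at the same pixels in both pictures and the hand never came near it, so I put that down to shadow.
- **Hand:** it ended about 0.37 m from the tub's centre, with the outside force reading below 1 N.

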